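# Sort returned furniture fittings into the depot's trays

## Task

Sort the furniture fittings on the packing table: both castors (wheels up, as they lie) into the blue tray, both wooden feet standing upright in the green tray, and the seat plate, lifted level and straight up off the two dowels of its fixture, flat in the orange tray. Each must rest on its tray's floor, set down rather than dropped. Leave the glass lampshade standing where it is.

Things in the scene. Friction and masses are not known exactly. Their poses are not given: they have to be found in the camera images.
- fixture: wooden checking fixture, block 140 x 100 x 20 mm (long side along its x) fixed to the table, with two brass dowels, 10 mm thick, at x = +-45 mm, y = 0, standing 16 mm above its top face. Origin: centre of its underside, z up. Yaw within about 7 degrees of zero. It stands in a row with the trays in any order.
- seat_plate: grey steel swivel-seat plate 120 (x) x 80 x 6 mm, about 0.35 kg, flat on the fixture top, its two holes (1 mm wider than the dowels) over the dowels, which stand 10 mm proud of it. Grasp it by the dark 28 x 28 mm square socket in its middle, sides along x and y, top 41 mm above the underside; closing along y keeps clear of the dowels. Origin: centre of its underside, z up. Comes off only level, straight up 16 mm.
- castor_black: black-wheeled castor lying upside down, wheel uppermost, about 0.12 kg: bright square mounting plate 46 x 46 x 4 mm on the table, on it a steel fork with two flat cheeks 26 mm long (x), 30 mm apart outside (y), from 12 to 50 mm height; between them a 38 mm wheel (rigid here), axle along y, top at 57 mm. Grasp across the cheeks, closing along y. Origin: centre of the plate's underside, z up.
- castor_red: red-wheeled castor lying upside down, wheel uppermost, about 0.12 kg: bright square mounting plate 46 x 46 x 4 mm on the table, on it a steel fork with two flat cheeks 26 mm long (x), 30 mm apart outside (y), from 12 to 50 mm height; between them a 38 mm wheel (rigid here), axle along y, top at 57 mm. Grasp across the cheeks, closing along y. Origin: centre of the plate's underside, z up.
- foot_pale: pale beech turned wooden furniture foot standing upright: round, 56 mm tall, a 40 mm flange on the table up to 10 mm height, narrowing to a plain 32 mm shank from 16 to 52 mm. About 0.06 kg. Origin: centre of its underside, z up (its yaw means nothing). 
- foot_dark: dark walnut turned wooden furniture foot standing upright: round, 56 mm tall, a 40 mm flange on the table up to 10 mm height, narrowing to a plain 32 mm shank from 16 to 52 mm. About 0.06 kg. Origin: centre of its underside, z up (its yaw means nothing). 
- tray_blue: blue parts tray, open on top, 160 x 140 x 30 mm outside (long side along its own x), walls and floor 4 mm thick, fixed to the table. Origin: centre of its underside, z up. Yaw within about 7 degrees of zero. For the two castors, which fit side by side along its x.
- tray_green: green parts tray, open on top, 160 x 140 x 30 mm outside (long side along its own x), walls and floor 4 mm thick, fixed to the table. Origin: centre of its underside, z up. Yaw within about 7 degrees of zero. For the two wooden feet, which fit side by side along its x.
- tray_orange: orange parts tray, open on top, 160 x 140 x 30 mm outside (long side along its own x), walls and floor 4 mm thick, fixed to the table. Origin: centre of its underside, z up. Yaw within about 7 degrees of zero. For the seat plate, which fits flat with its long side along the tray's long side, with 16 mm to spare at each end and 26 mm at each side.
- lampshade: white opal glass bell lampshade standing on its wide mouth (72 mm across, narrowing to a 30 mm neck, 75 mm tall) among the castors and feet; to be left alone. Origin: centre of its underside, z up.
Things that resemble listed ones, but are neither listed nor needed, are in the scene too. What is shaped like the foot_pale but pink or turquoise is not meant.

How it is judged:
By the outcome, as a careful person would: the job done as asked, in the order asked, and still so for the second after the job is handed in, with the robot touching nothing.
It also fails if it takes over 128 s, if anything falls off the work surface, if the arm or the gripper's body presses on something with over 40 N, if the wrist force passes 120 N, or if a joint passes its speed limit or range.

## Robot

A 6-joint arm with a two-finger parallel gripper is mounted at the origin on the work surface. World frame = base frame: x ahead of the robot, y to its left, z up, the work surface at z = 0. Lengths are in mm, angles in rad, forces in N, time in s.
With the tool pointing down it reaches from about 350 to 875 mm from the base axis. Payload 4.2 kg.
Tool frame: the origin (TCP) lies midway between the tips of the shut fingers; the grasp point (between the pads) lies arm.grip_depth behind it (arm.grip_depth is the distance from the TCP to the grasp point, in mm); z points along the fingers, y is the direction in which the jaws open and shut (so a half turn about z gives the same grasp; the last joint's range is limited). The gripper opens to 85 mm and grips with 20 to 120 N. Pads are 22 mm wide; open, the fingers measure 114 mm over their backs; the gripper's body (76 mm by 85 mm) begins 54 mm behind the grasp point. The pads swing forward as they close: fully open they stand 13 mm farther back than shut.
Start: joints at [1.508, 0.385, 0.008, 0, -1.194, -0.259], TCP at [197.639, 592.906, 231.312] pointing down, gripper open.
Joint ranges: [-3.14, 3.14], [-1.21, 2.06], [-1.07, 1.41], [-3.16, 2.05], [-2.99, -0.16], [-3.1, 3.1]. Speed limits (rad/s): [2.79, 2.79, 3.14, 3.14, 3.14, 3.14].

## Interface

Orientations are given as a unit quaternion [x, y, z, w].
In Python, from bench import arm gives the robot as it stands.
- The arm moves only by the tool play_rows, never from a script. Its argument "motion" is one flat list of numbers, 7 for each row, row after row: the opening in per cent of the stroke, from 0 (shut) to 100 (fully open), then the shift along the world's x, y, z in cm, then the turn, a rotation vector about the world's x, y, z in degrees. A call has 1 to 5 rows; each row is the pose to reach, as a shift and turn from the pose commanded when the call began; what a row does not reach only later rows make up. A row lasts 1/8 s, in which the tool goes at most 62.5 mm and 10.7 degrees, less where a joint would pass 70% of its speed; a pose out of reach is approached as far as the arm can. A call with a gripper value outside its range is refused whole. The fingers move at their own pace and stop on an object; the grip force is fixed at half the most. Time passes only in rows, so rows that repeat a pose let the fingers close. It gives the time, the measured TCP pose, the force and the opening at its end, in the units of the state.
- arm.read_state(): the state, without advancing time (a new reading comes with each control period).
- arm.get_image(name): name is "scene" or "top" or "wrist"; returns (picture, depth): 400x640x3 uint8, red, green, blue; 400x640 float32, mm along the optical axis (not along the pixel's ray), 0 where there is no reading.
- arm.camera_info(name): a dict with "fovy" (degrees; the focal length in pixels is half the picture's height over the tangent of half this angle, whatever the lens; pixels are square), "cx", "cy" (the principal point, pixels), "k1" (the pictures are not rectified: a ray, as slopes to the right and down, at radius r is drawn at 1 + k1 r^2 times it, then the intrinsics apply), "R" (3x3) and "t" (3): a world point X has camera coordinates R X + t. Camera axes: x right, y down, z forward; pixel columns grow to the right and rows downward; lengths in mm; the calibration is good to about 2 mm. A picture is of the moment at which its call begins: read the wrist's pose just before it. camera_info takes no time and is no camera call; for the wrist camera it gives the pose at the moment of the call.
- arm.job_done(): hands the job in, once; it reports no verdict.
Trained networks look in the newest picture that a camera, given by its name, has taken for a name from the list of things; names that differ only in an ending like _2 or _b are one class to them, and where a whole thing is asked for, a point or a joint stands for the part that bears it (a point fixed in the world has none). Each returns a list of dicts, best first, with "confidence" (0 to 1); they miss things now and then, are a little off and sometimes report something else, mostly with a low value. They report only what shows in the picture. A call takes as long as a camera call. They do not tell look-alikes from the thing itself.
- arm.outline_of(thing, camera): "mask" (400x640 bool, what is visible of it) and "extent" ([left, top, width, height] in pixels, round what is visible of it).
- arm.place_of(thing, camera): "uv" ([column, row] in pixels: a listed point, or the origin of a listed thing).
The state is a dict: "clock": time; "joints": joint angles; "joint_vel": joint speeds; "joint_efforts": joint torques, N m; "position": TCP position; "ee_rot": TCP orientation; "contact_force": force on the tool from outside, world axes, zero at the start; "wrist_torque": the same for the moment, N m; "gripper_width": finger opening in mm.
Only numpy, scipy, OpenCV 4.12 (cv2) and the standard library are available. Lean on these libraries where they do the work, as an engineer would, in place of code of your own. Each camera call takes 0.05 s, during which the arm holds its last target.

## Working session

There is one attempt and no reset: what is moved stays moved. The work goes in short steps, Python scripts to look and compute and a tool call to move; the robot and the scene stay as the last step left them, time stands still between calls to the robot, and variables do not carry over. Pictures are saved under pics/ and viewed, and the job is handed in when it is done.

Besides the shell and the picture viewer there is one more tool, called in YAML: its name, and indented under it one key for each argument. play_rows: Moves the arm, as the interface text tells. Its arguments: {"type":"object","properties":{"motion":{"type":"array","items":{"type":"number"}}},"required":["motion"]}

```bash
ls; mkdir -p pics
python3 - <<'E'
from bench import arm
import cv2
s=arm.read_state();print(s, arm.grip_depth)
for n in("scene","top"):
    p,d=arm.get_image(n);cv2.imwrite(f"pics/{n}0.png",p[:,:,::-1]);i=arm.camera_info(n);print(n,i)
E
```

```text
pics
{'clock': 0.0, 'joints': array([ 1.50758737e+00,  3.85560098e-01,  6.61668503e-03, -4.95948044e-04,
       -1.19400465e+00, -2.58638752e-01]), 'joint_vel': array([-0.00053658, -0.00093235, -0.00044094,  0.00089987,  0.00087226,
       -0.0010071 ]), 'joint_efforts': array([-8.42483178e-05, -3.92286372e+01,  1.88398951e+01,  4.18624967e+00,
       -4.71959080e-03, -3.64943617e-06]), 'position': array([197.47468424, 592.36161747, 230.21632643]), 'ee_rot': array([ 9.87064415e-01, -1.60320398e-01, -1.24419840e-04,  1.09322032e-03]), 'contact_force': array([-0.83930895,  0.14877925, -0.14876413]), 'wrist_torque': array([-0.02909872, -0.01935838, -0.03247354]), 'gripper_width': 85.47797072444466} 18.700000000000003
scene {'fovy': 44.16224302822578, 'cx': 317.177436887216, 'cy': 195.09608572724383, 'k1': -0.14998241261782896, 'R': array([[-0.39827482,  0.91697191, -0.02323132],
       [ 0.52520158,  0.20720396, -0.82536648],
       [-0.75202425, -0.34092381, -0.56411921]]), 't': array([ 171.45263917, -215.86063295, 1301.63395772])}
top {'fovy': 43.39719857835881, 'cx': 313.1760425243946, 'cy': 187.86936479240106, 'k1': -0.013936318355296549, 'R': array([[-0.00421515, -0.99938242, -0.0348857 ],
       [-0.98746321,  0.00966462, -0.1575532 ],
       [ 0.15779305,  0.03378424, -0.98689411]]), 't': array([ 20.46214713, 451.3307431 , 933.28658801])}
```

View pics/scene0.png

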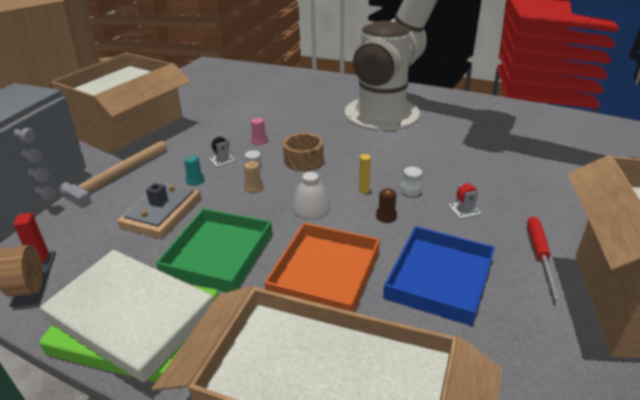

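View pics/top0.png

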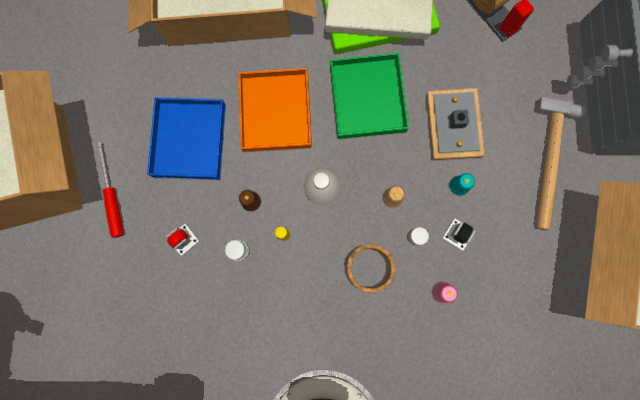

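Top view candidates (column, row):
- **Castors:** black at (459,234), red at (181,238).
- **Feet:** pale at (396,195), dark at (249,200).
- **Look-alikes to avoid:** turquoise (462,183), pink (446,292), white jars (420,236) and (236,250), yellow post (281,233).
- **Trays:** blue at (187,138), orange at (275,110), green at (369,95).
- **Others:** fixture and plate at (456,123), lampshade at (321,183).

Next I measure them.

```bash
cat > h.py <<'E'
import numpy as np, cv2
from bench import arm
def K(i):
    f=200/np.tan(np.radians(i['fovy'])/2)
    return np.array([[f,0,i['cx']],[0,f,i['cy']],[0,0,1.]]),np.array([i['k1'],0,0,0,0.])
def cloud(i,d):
    k,D=K(i); v,u=np.mgrid[0:400,0:640]
    s=cv2.undistortPoints(np.stack([u,v],-1).reshape(-1,1,2).astype(float),k,D).reshape(400,640,2)
    c=np.dstack([s*d[...,None],d]); 
    w=(c-np.array(i['t']))@np.array(i['R']); w[d<=0]=np.nan
    return w
def proj(i,X):
    k,D=K(i); R=np.array(i['R']);t=np.array(i['t'])
    return cv2.projectPoints(np.atleast_2d(X).astype(float),cv2.Rodrigues(R)[0],t,k,D)[0].reshape(-1,2)
def rect(P):
    r=cv2.minAreaRect(P.astype(np.float32)); return r
E
python3 - <<'E'
from h import *
p,d=arm.get_image("top");i=arm.camera_info("top");w=cloud(i,d)
np.savez("top0.npz",p=p,d=d,w=w)
tb=w[230:260,300:330].reshape(-1,3);print("table z",np.nanmean(tb,0))
for n in "fixture seat_plate castor_black castor_red foot_pale foot_dark tray_blue tray_green tray_orange lampshade".split():
    for o in arm.outline_of(n,"top")[:3]:
        m=o['mask'];P=w[m];P=P[~np.isnan(P[:,0])]
        if len(P)==0: continue
        r=cv2.minAreaRect(P[:,:2].astype(np.float32))
        print(n,round(o['confidence'],2),o['extent'],'ctr',np.round(r[0]),'size',np.round(r[1]),'ang',round(r[2],1),'z',np.round(np.percentile(P[:,2],[5,50,98])))
    for q in arm.place_of(n,"top")[:2]: print('   place',np.round(q['uv'],1),round(q['confidence'],2))
E
```

```text
table z [ 3.44492810e+02  1.64445860e+01 -2.28906248e-02]
fixture 0.62 [427.4, 89.4, 52.9, 67.1] ctr [ 583. -266.] size [141. 100.] ang 2.4 z [ 7. 19. 33.]
seat_plate 0.55 [431.8, 89.8, 49.8, 66.6] ctr [ 584. -267.] size [125.  84.] ang 2.8 z [22. 26. 62.]
seat_plate 0.48 [143.7, 98.5, 82.1, 81.8] ctr [561. 279.] size [155. 163.] ang 86.4 z [ 1.  5. 31.]
   place [455.4 121.4] 0.74
castor_black 0.88 [444.9, 222.0, 29.5, 28.1] ctr [ 364. -264.] size [45. 47.] ang 56.7 z [ 2. 42. 58.]
castor_black 0.15 [169.5, 225.9, 28.2, 30.8] ctr [359. 281.] size [51. 47.] ang 36.8 z [ 2. 43. 58.]
   place [457.5 235.2] 0.89
castor_red 0.69 [167.4, 223.0, 29.7, 32.8] ctr [357. 278.] size [48. 47.] ang 40.8 z [ 1. 39. 58.]
   place [184.1 242.2] 0.61
   place [452.6 120.6] 0.45
foot_pale 0.96 [429.4, 284.2, 27.9, 19.1] ctr [ 253. -226.] size [32. 39.] ang 59.6 z [ 8. 53. 58.]
foot_pale 0.93 [450.9, 172.8, 25.5, 24.7] ctr [ 457. -269.] size [38. 32.] ang 43.8 z [ 5. 49. 58.]
foot_pale 0.9 [386.6, 181.0, 15.8, 26.1] ctr [ 436. -138.] size [38. 34.] ang 24.7 z [10. 54. 58.]
   place [440.5 293. ] 0.93
 
[... 344 characters left out ...]
6. 173.] ang 87.2 z [ 1.  5. 31.]
tray_blue 0.75 [387.6, 185.0, 15.6, 22.1] ctr [ 435. -139.] size [37. 34.] ang 67.4 z [10. 54. 58.]
   place [188.  139.7] 0.86
tray_green 0.97 [331.1, 50.4, 76.4, 88.5] ctr [643. -97.] size [162. 148.] ang 4.5 z [ 1.  4. 31.]
   place [369.1  97.2] 0.87
   place [252.1 201.7] 0.19
tray_orange 0.71 [235.1, 68.4, 76.2, 84.7] ctr [624.  98.] size [176. 150.] ang 2.1 z [ 1.  4. 31.]
tray_orange 0.17 [432.8, 91.7, 47.7, 62.1] ctr [ 582. -266.] size [121.  80.] ang 2.4 z [23. 26. 62.]
   place [274.1 112.7] 0.76
lampshade 0.75 [305.2, 167.5, 38.4, 37.4] ctr [462.   1.] size [70. 74.] ang 83.7 z [ 9. 49. 77.]
   place [319.2 185.9] 0.79
   place [454.2 122.2] 0.68
```

Run:
```python
from h import *
z=np.load("top0.npz");w=z['w'];p=z['p']
def near(c,r):
    return (np.hypot(w[...,0]-c[0],w[...,1]-c[1])<r)
for n,c in dict(black=(364,-264),red=(357,280)).items():
    m=near(c,45)&(w[...,2]>2)&(w[...,2]<9); r=cv2.minAreaRect(w[m][:,:2].astype(np.float32))
    m2=near(c,45)&(w[...,2]>30); r2=cv2.minAreaRect(w[m2][:,:2].astype(np.float32))
    m3=near(c,45)&(w[...,2]>53); r3=w[m3].mean(0)
    print(n,r,r2,'top',r3,m3.sum())
for n,c in dict(pale=(436,-138),dark=(430,141),lamp=(462,1),turq=(457,-269),wj1=(350,-200),yel=(370,80)).items():
    m=near(c,45)&(w[...,2]>48)
    if m.sum()<5: continue
    ce,ra=cv2.minEnclosingCircle(w[m][:,:2].astype(np.float32)); print(n,np.round(ce,1),ra,np.nanmax(w[m][:,2]))
# trays: rim
for n,c in dict(blue=(562,281),orange=(624,98),green=(643,-97)).items():
    m=near(c,115)&(w[...,2]>24)&(w[...,2]<33); 
    mm=m.astype(np.uint8); k,l,st,ce=cv2.connectedComponentsWithStats(mm,connectivity=8)
    j=1+np.argmax(st[1:,4]); r=cv2.minAreaRect(w[l==j][:,:2].astype(np.float32)); print(n,np.round(r[0],1),np.round(r[1],1),round(r[2],2))
c=(583,-266)
m=near(c,80)&(w[...,2]>23)&(w[...,2]<30); print('plate',cv2.minAreaRect(w[m][:,:2].astype(np.float32)))
m=near(c,80)&(w[...,2]>57)&(w[...,2]<70); print('socket',cv2.minAreaRect(w[m][:,:2].astype(np.float32)),w[m].mean(0))
im=[cv2.resize(p[a:a+60,b:b+80],None,fx=5,fy=5,interpolation=cv2.INTER_CUBIC) for a,b in((210,140),(205,420),(165,356),(170,209))]
cv2.imwrite("pics/crops.png",np.vstack([np.hstack(im[:2]),np.hstack(im[2:])])[:,:,::-1])
```

```text
black ((363.0089416503906, -263.7500915527344), (85.43403625488281, 86.07911682128906), 86.7540283203125) ((362.810791015625, -263.1429748535156), (30.480697631835938, 36.7596549987793), 59.26805114746094) top [ 363.45590149 -263.22752029   55.53749075] 119
red ((356.6241455078125, 277.1723327636719), (87.70874786376953, 83.4493637084961), 11.233231544494629) ((356.5780029296875, 277.21038818359375), (31.472734451293945, 38.335227966308594), 39.604286193847656) top [356.38252704 277.45574643  55.79513131] 120
pale [ 437.6 -139.9] 15.802404403686523 60.01910498528552
dark [432.4 142.8] 16.000314712524414 59.46470113877319
lamp [460.4   1.4] 27.40097427368164 78.86780236853913
turq [ 459.8 -270.7] 16.004701614379883 60.160230400617515
yel [364.2  75.1] 11.068158149719238 83.97472649413926
blue [560.3 273.2] [141.5 161. ] 87.21
orange [617.2  95.3] [161.7 140.3] 2.74
green [643.8 -95.1] [161.7 140.9] 5.16
plate ((578.6806640625, -263.5783386230469), (129.48757934570312, 91.5270767211914), 3.0948188304901123)
socket ((583.312255859375, -264.1589660644531), (28.14234733581543, 29.03413963317871), 5.719019889831543) [ 582.97619078 -264.44141009   60.63475323]
```

View pics/crops.png

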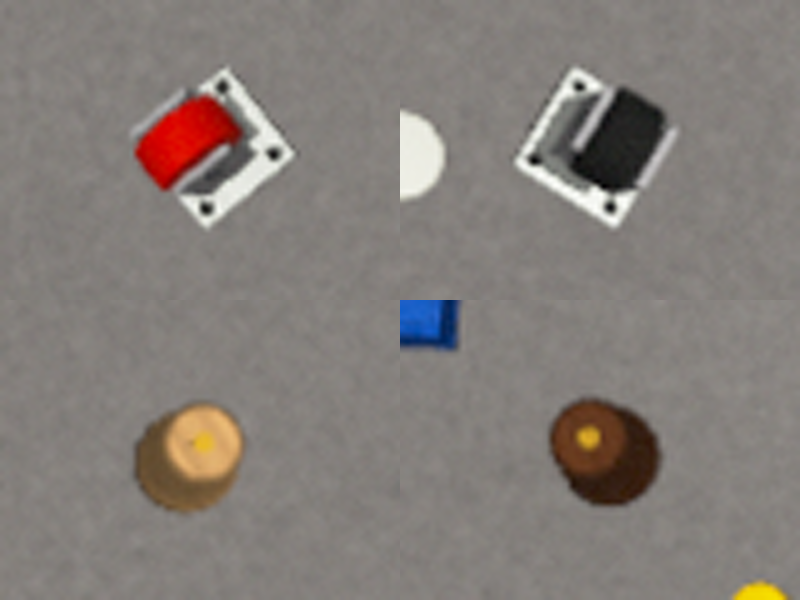

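The crops show the red castor at about (181,238) with its cheeks at yaw ≈ -50°, and the black castor at (459,234) with yaw ≈ -31°. The beech foot at (396,195) and the walnut foot at (249,200) both have the right colours. I start with the red castor.

play_rows:
  motion: [100, 3, -6, 0, 0, 0, -8, 100, 6, -12, 0, 0, 0, -16, 100, 9, -18, 0, 0, 0, -24, 100, 12, -23.5, 0, 0, 0, -32, 100, 13, -26, 0, 0, 0, -32]

```text
clock: 1.78
position: [328.4, 330.6, 231.7]
ee_rot: [0.904, -0.427, 0.0, -0.0]
contact_force: [1.2, -0.0, 0.4]
gripper_width: 85.6
```

play_rows:
  motion: [100, 2.9, -5.5, 0, 0, 0, 0, 100, 2.9, -5.5, -2, 0, 0, 0, 100, 2.9, -5.5, -2, 0, 0, 0]

```text
clock: 2.15
position: [356.4, 276.6, 210.6]
ee_rot: [0.904, -0.427, -0.0, 0.001]
contact_force: [-0.2, 0.2, -0.0]
gripper_width: 85.3
```

```bash
cat >> h.py <<'E'
def pose():
    s=arm.read_state(); from scipy.spatial.transform import Rotation as Ro
    R=Ro.from_quat(s['ee_rot']).as_matrix(); yaw=np.degrees(np.arctan2(R[1,1],R[0,1]))%180
    print('t',round(s['clock'],2),'pos',np.round(s['position'],1),'closing yaw',round(yaw,1),'zaxis',np.round(R[:,2],3),'F',np.round(s['contact_force'],1),'w',round(s['gripper_width'],1),'j',np.round(s['joints'],2))
    return s
def wrist(tag):
    i=arm.camera_info("wrist"); p,d=arm.get_image("wrist"); cv2.imwrite(f"pics/{tag}.png",p[:,:,::-1]); w=cloud(i,d); return p,d,i,w
def castor(w,c):
    near=np.hypot(w[...,0]-c[0],w[...,1]-c[1])<40
    m=near&(w[...,2]>2)&(w[...,2]<9)
    m2=near&(w[...,2]>35)&(w[...,2]<70); r2=cv2.minAreaRect(w[m2][:,:2].astype(np.float32)); print('upper',np.round(r2[0],1),np.round(r2[1],1),round(r2[2],1),m2.sum(), 'mean>50',np.nanmean(w[near&(w[...,2]>53)&(w[...,2]<70)],0).round(1))
E
python3 - <<'E'
from h import *
pose();p,d,i,w=wrist("w1");print(i['t'],i['fovy'],-np.array(i['R']).T@i['t']);castor(w,(356,277))
print(arm.outline_of("castor_red","wrist")[:1] and [ (o['confidence'],o['extent']) for o in arm.outline_of("castor_red","wrist")])
E
```

```text
t 2.15 pos [356.4 276.6 210.6] closing yaw 39.5 zaxis [-0.002 -0.002 -1.   ] F [-0.2  0.2 -0. ] w 85.3 j [ 1.02  0.11 -0.43 -0.   -1.04 -0.33]
[450.09915228 -21.15738088 365.01470442] 63.6598554403236 [404.78788494 217.85948768 353.4920479 ]
upper [356.3 277.5] [32.  37.6] 39.7 1028 mean>50 [356.9 276.6  55.8]
[(0.79, [308.1, 146.3, 38.1, 47.3])]
```

View pics/w1.png

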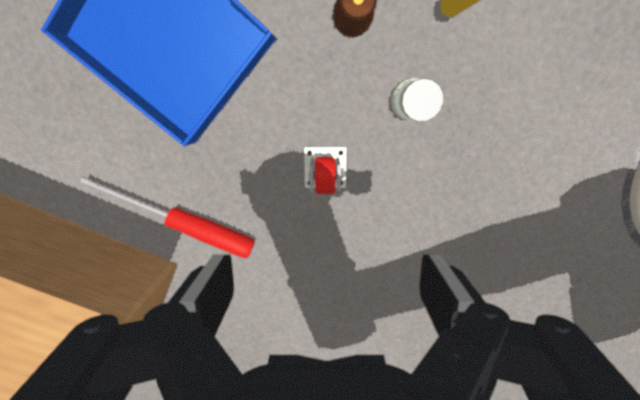

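The wrist picture shows the red castor at (326,172) between the open jaws, clear of its neighbours. The measurements agree, at (356.5, 277.3).

play_rows:
  motion: [100, 0, -0.05, -5, 0, 0, 0, 100, 0, -0.05, -10, 0, 0, 0, 100, 0, -0.05, -14, 0, 0, 0, 100, 0, -0.05, -17.5, 0, 0, 0, 100, 0, -0.05, -19.6, 0, 0, 0]

```text
clock: 2.92
position: [356.4, 278.3, 14.1]
ee_rot: [0.905, -0.425, 0.0, 0.001]
contact_force: [-0.4, -0.2, 0.1]
gripper_width: 85.4
```

play_rows:
  motion: [25, 0, 0, 0, 0, 0, 0, 10, 0, 0, 0, 0, 0, 0, 0, 0, 0, 0, 0, 0, 0, 0, 0, 0, 0, 0, 0, 0, 0, 0, 0, 0, 0, 0, 0]

```text
clock: 3.55
position: [357.2, 278.5, 16.6]
ee_rot: [0.905, -0.426, 0.0, -0.002]
contact_force: [-1.6, 1.5, 6.9]
gripper_width: 29.1
```

play_rows:
  motion: [0, 0, 0, 0, 0, 0, 0, 0, 0, 0, 2, 0, 0, 0, 0, 0, 0, 6, 0, 0, 0, 0, 0, 0, 10, 0, 0, 0, 0, 0, 0, 12, 0, 0, 0]

```text
clock: 4.18
position: [357.0, 277.9, 137.7]
ee_rot: [0.905, -0.426, 0.0, -0.002]
contact_force: [0.2, -0.1, -1.7]
gripper_width: 29.1
```

Run:
```python
from h import *
pose();p,d,i,w=wrist("w2")
```

```text
t 4.17 pos [357.  277.9 137.7] closing yaw 39.6 zaxis [ 0.002  0.003 -1.   ] F [ 0.2 -0.1 -1.7] w 29.1 j [ 1.02  0.19 -0.54 -0.   -0.84 -0.33]
```

View pics/w2.png

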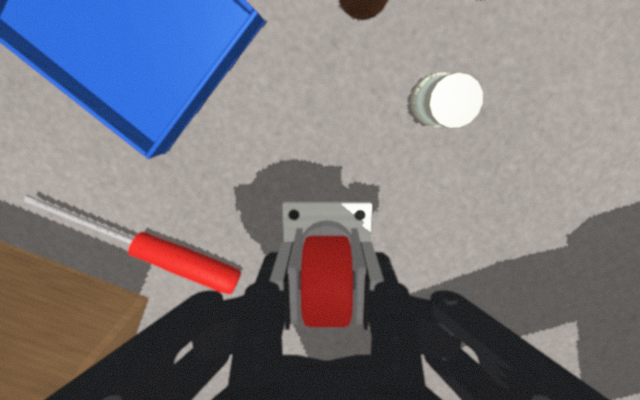

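play_rows:
  motion: [0, 4.8, -0.1, 0, 0, 0, 9.5, 0, 9.6, -0.2, 0, 0, 0, 19, 0, 14.4, -0.4, 0, 0, 0, 28.5, 0, 20, -0.5, 0, 0, 0, 38, 0, 24, -0.6, 0, 0, 0, 47.5]

```text
clock: 4.85
position: [598.2, 270.7, 133.7]
ee_rot: [1.0, -0.024, -0.001, 0.0]
contact_force: [-0.5, 0.2, -1.2]
gripper_width: 29.4
```

play_rows:
  motion: [0, 0, 0, 0, 0, 0, 0, 0, 0, 0, -3, 0, 0, 0, 0, 0, 0, -6.5, 0, 0, 0, 0, 0, 0, -9.5, 0, 0, 0, 0, 0, 0, -9.5, 0, 0, 0]

```text
clock: 5.48
position: [593.5, 270.0, 37.1]
ee_rot: [1.0, -0.026, -0.003, 0.002]
contact_force: [0.3, 0.3, -0.7]
gripper_width: 29.5
```

Run:
```python
from h import *
pose();p,d,i,w=wrist("w3")
```

```text
t 5.47 pos [593.5 270.   37.1] closing yaw 87.0 zaxis [-0.007 -0.004 -1.   ] F [ 0.3  0.3 -0.7] w 29.5 j [ 0.67  0.61 -0.13 -0.   -0.83  0.85]
```

View pics/w3.png

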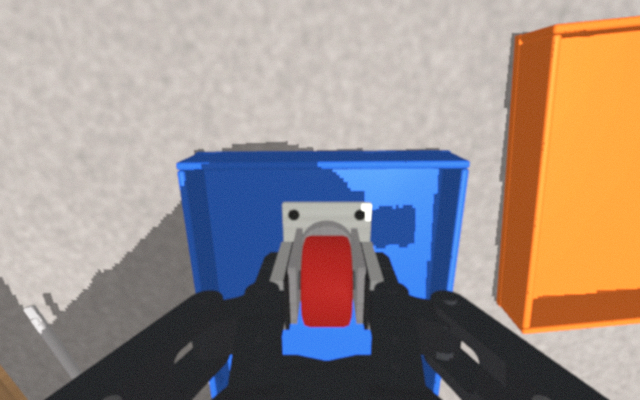

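play_rows:
  motion: [0, 0, 0, -0.9, 0, 0, 0, 0, 0, 0, -1.5, 0, 0, 0, 0, 0, 0, -1.8, 0, 0, 0, 0, 0, 0, -1.9, 0, 0, 0, 0, 0, 0, -1.9, 0, 0, 0]

```text
clock: 6.15
position: [596.8, 271.5, 21.5]
ee_rot: [1.0, -0.026, 0.0, -0.0]
contact_force: [0.1, 0.2, -0.8]
gripper_width: 28.9
```

play_rows:
  motion: [0, 0, 0, -0.1, 0, 0, 0, 0, 0, 0, -0.1, 0, 0, 0]

```text
clock: 6.4
position: [596.9, 271.5, 20.7]
ee_rot: [1.0, -0.026, 0.0, -0.0]
contact_force: [0.7, -0.8, 0.8]
gripper_width: 29.3
```

play_rows:
  motion: [0, 0, 0, -0.1, 0, 0, 0, 0, 0, 0, -0.1, 0, 0, 0]

```text
clock: 6.65
position: [596.9, 271.6, 20.7]
ee_rot: [1.0, -0.025, 0.0, -0.0]
contact_force: [-2.5, -0.9, 5.1]
gripper_width: 29.3
```

play_rows:
  motion: [45, 0, 0, 0, 0, 0, 0, 65, 0, 0, 0, 0, 0, 0, 65, 0, 0, 0, 0, 0, 0, 65, 0, 0, 4, 0, 0, 0, 65, 0, 0, 10, 0, 0, 0]

```text
clock: 7.28
position: [595.4, 270.5, 117.8]
ee_rot: [1.0, -0.026, -0.002, 0.002]
contact_force: [1.3, 0.3, -0.3]
gripper_width: 55.5
```

Run:
```python
from h import *
pose();p,d,i,w=wrist("w4")
castor(w,(597,271))
```

```text
t 7.28 pos [595.4 270.5 117.8] closing yaw 87.1 zaxis [-0.005 -0.003 -1.   ] F [ 1.3  0.3 -0.3] w 55.5 j [ 0.67  0.53 -0.06 -0.   -0.99  0.85]
upper [599.  271.5] [31.9 34.8] 87.5 2050 mean>50 [598.8 271.6  57.8]
```

View pics/w4.png

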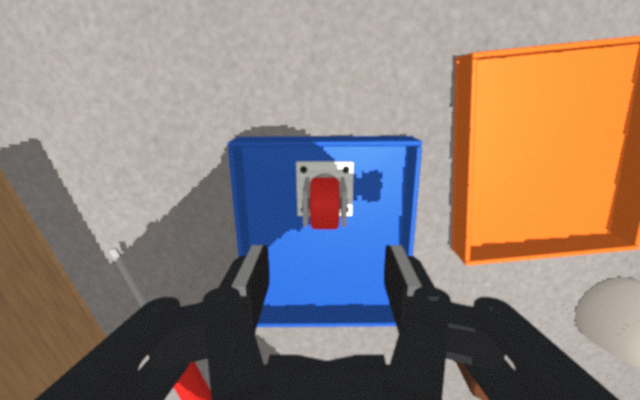

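The red castor sits in the blue tray at about (326,195) in the wrist view. Next is the black castor.

play_rows:
  motion: [70, 0, 0, 5, 0, 0, 0, 85, -2, -5, 8, 0, 0, -4, 100, -4.5, -10.5, 8, 0, 0, -7, 100, -7, -16, 8, 0, 0, -10, 100, -9.3, -21.4, 8, 0, 0, -13]

```text
clock: 7.95
position: [502.6, 55.8, 199.4]
ee_rot: [0.99, -0.139, 0.0, -0.0]
contact_force: [0.7, -0.9, 0.4]
gripper_width: 85.3
```

play_rows:
  motion: [100, -2.4, -5.5, 0, 0, 0, -3, 100, -4.8, -11, 0, 0, 0, -6, 100, -7.2, -16.5, 0, 0, 0, -9, 100, -9.6, -22, 0, 0, 0, -12, 100, -12, -27, 0, 0, 0, -14.8]

```text
clock: 8.57
position: [382.7, -214.2, 199.6]
ee_rot: [0.964, -0.266, 0.001, -0.0]
contact_force: [1.5, -0.2, -0.3]
gripper_width: 85.5
```

play_rows:
  motion: [100, -2.1, -5.1, 0, 0, 0, 0, 100, -2.1, -5.1, 0, 0, 0, 0]

```text
clock: 8.82
position: [361.0, -266.1, 199.1]
ee_rot: [0.963, -0.268, -0.0, 0.0]
contact_force: [-0.2, 0.3, -0.7]
gripper_width: 85.2
```

Run:
```python
from h import *
pose();p,d,i,w=wrist("w5")
castor(w,(363,-263.5))
```

```text
t 8.82 pos [ 361.  -266.1  199.1] closing yaw 58.9 zaxis [-0. -0. -1.] F [-0.2  0.3 -0.7] w 85.2 j [-0.27  0.11 -0.45  0.   -1.01  1.3 ]
upper [ 363.3 -265.5] [30.4 37.7] 58.1 1089 mean>50 [ 364.1 -265.5   55.8]
```

View pics/w5.png

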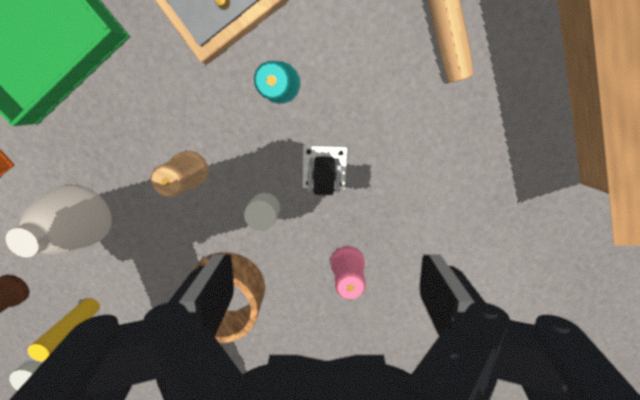

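play_rows:
  motion: [100, 0, 0, 0, 0, 0, 0, 100, 0, 0, 0, 0, 0, 0]

```text
clock: 9.12
position: [363.2, -262.7, 199.4]
ee_rot: [0.965, -0.264, 0.0, -0.0]
contact_force: [-0.3, -0.1, 0.6]
gripper_width: 85.5
```

Run:
```python
from h import *
pose();p,d,i,w=wrist("w5b");castor(w,(363,-264.5))
pose();pose()
```

```text
t 9.12 pos [ 363.2 -262.7  199.4] closing yaw 59.4 zaxis [ 0. -0. -1.] F [-0.3 -0.1  0.6] w 85.5 j [-0.26  0.11 -0.45 -0.   -1.01  1.3 ]
upper [ 363.4 -265.3] [31.8 37.3] 59.1 1080 mean>50 [ 363.9 -265.4   55.8]
t 9.18 pos [ 363.2 -262.7  199.4] closing yaw 59.4 zaxis [ 0. -0. -1.] F [ 0.7 -0.2 -1.1] w 85.5 j [-0.26  0.11 -0.45 -0.   -1.01  1.3 ]
t 9.18 pos [ 363.2 -262.7  199.4] closing yaw 59.4 zaxis [ 0. -0. -1.] F [ 0.7 -0.2 -1.1] w 85.5 j [-0.26  0.11 -0.45 -0.   -1.01  1.3 ]
```

play_rows:
  motion: [75, 0, -0.15, -3, 0, 0, 0, 75, 0, -0.15, -8, 0, 0, 0, 75, 0, -0.15, -13, 0, 0, 0, 75, 0, -0.15, -17, 0, 0, 0, 75, 0, -0.15, -18.4, 0, 0, 0]

```text
clock: 9.8
position: [361.7, -263.9, 13.0]
ee_rot: [0.964, -0.264, -0.002, -0.0]
contact_force: [0.4, 0.2, -0.4]
gripper_width: 64.3
```

play_rows:
  motion: [75, 0, 0, 0, 0, 0, 0, 10, 0, 0, 0, 0, 0, 0, 0, 0, 0, 0, 0, 0, 0, 0, 0, 0, 0, 0, 0, 0, 0, 0, 0, 0, 0, 0, 0]

```text
clock: 10.42
position: [363.7, -265.3, 16.5]
ee_rot: [0.964, -0.265, 0.001, 0.0]
contact_force: [-0.1, 3.2, 6.6]
gripper_width: 29.0
```

play_rows:
  motion: [0, 0, 0, 1, 0, 0, 0, 0, 0, 0, 4, 0, 0, 0, 0, 0, 0, 8, 0, 0, 0, 0, 0, 0, 12, 0, 0, 0, 0, 0, 0, 16, 0, 0, 0]

```text
clock: 11.05
position: [361.9, -264.9, 177.0]
ee_rot: [0.964, -0.265, 0.0, -0.0]
contact_force: [1.4, 0.2, -1.5]
gripper_width: 29.4
```

Run:
```python
from h import *
pose();p,d,i,w=wrist("w6")
```

```text
t 11.05 pos [ 361.9 -264.9  177. ] closing yaw 59.2 zaxis [ 0.  0. -1.] F [ 1.4  0.2 -1.5] w 29.4 j [-0.27  0.14 -0.49 -0.   -0.95  1.3 ]
```

View pics/w6.png

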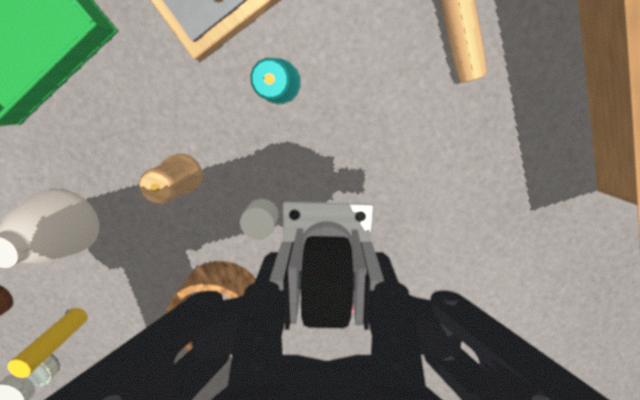

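play_rows:
  motion: [0, 1.2, 4, 0, 0, 0, 2.5, 0, 2.7, 9, 0, 0, 0, 5, 0, 4.3, 14.5, 0, 0, 0, 8, 0, 6, 20, 0, 0, 0, 11, 0, 7.6, 25.5, 0, 0, 0, 14]

```text
clock: 11.72
position: [438.4, -8.4, 175.7]
ee_rot: [0.989, -0.145, 0.0, -0.0]
contact_force: [1.5, 0.4, -1.3]
gripper_width: 29.2
```

play_rows:
  motion: [0, 1.6, 5.5, 0, 0, 0, 3, 0, 3.3, 11, 0, 0, 0, 6, 0, 5, 16.5, 0, 0, 0, 9, 0, 6.8, 22.5, 0, 0, 0, 12, 0, 8.5, 28.5, 0, 0, 0, 13.9]

```text
clock: 12.35
position: [523.5, 276.5, 175.4]
ee_rot: [1.0, -0.024, -0.0, 0.0]
contact_force: [0.9, 0.7, -1.4]
gripper_width: 29.1
```

play_rows:
  motion: [0, 0, 0, -1, 0, 0, 0, 0, 0, 0, -5, 0, 0, 0, 0, 0, 0, -9.5, 0, 0, 0, 0, 0, 0, -13.2, 0, 0, 0, 0, 0, 0, -13.2, 0, 0, 0]

```text
clock: 12.98
position: [521.3, 272.3, 40.4]
ee_rot: [1.0, -0.025, -0.003, 0.003]
contact_force: [0.0, -0.3, -1.3]
gripper_width: 28.9
```

Run:
```python
from h import *
pose();p,d,i,w=wrist("w7")
```

```text
t 12.97 pos [521.3 272.3  40.4] closing yaw 87.1 zaxis [-0.007 -0.005 -1.   ] F [ 0.  -0.3 -1.3] w 28.9 j [ 0.76  0.53 -0.3  -0.   -0.75  0.76]
```

View pics/w7.png

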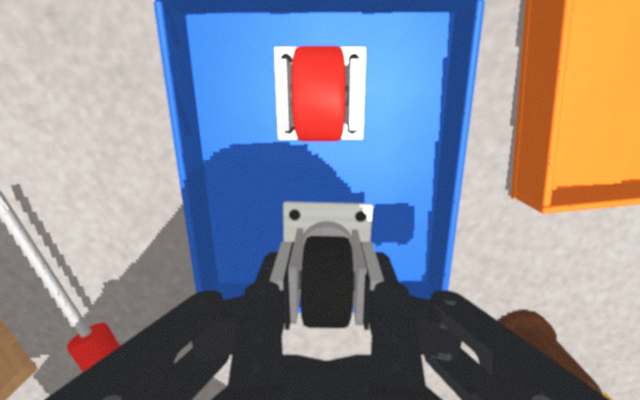

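play_rows:
  motion: [0, 0, 0, -1, 0, 0, 0, 0, 0, 0, -1.8, 0, 0, 0, 0, 0, 0, -2.2, 0, 0, 0, 0, 0, 0, -2.3, 0, 0, 0, 0, 0, 0, -2.4, 0, 0, 0]

```text
clock: 13.65
position: [523.5, 274.8, 20.6]
ee_rot: [1.0, -0.025, -0.0, 0.0]
contact_force: [-4.3, -1.0, 10.5]
gripper_width: 29.6
```

play_rows:
  motion: [0, 0, 0, 0, 0, 0, 0]

```text
clock: 13.78
position: [523.5, 274.8, 20.6]
ee_rot: [1.0, -0.025, 0.0, 0.0]
contact_force: [-3.2, -2.6, 6.5]
gripper_width: 29.3
```

play_rows:
  motion: [45, 0, 0, 0, 0, 0, 0, 65, 0, 0, 0, 0, 0, 0, 65, 0, 0, 0, 0, 0, 0, 65, 0, 0, 4, 0, 0, 0, 65, 0, 0, 10, 0, 0, 0]

```text
clock: 14.4
position: [522.6, 274.0, 118.3]
ee_rot: [1.0, -0.025, -0.002, 0.002]
contact_force: [0.5, 0.4, 0.6]
gripper_width: 55.2
```

play_rows:
  motion: [80, -0.5, -0.5, 5, 0, 0, 0, 100, -3, -4, 8, 0, 0, 0, 100, -6, -8.5, 8, 0, 0, 0, 100, -9.1, -13.2, 8, 0, 0, 0, 100, -9.1, -13.2, 8, 0, 0, 0]

```text
clock: 15.02
position: [430.2, 140.2, 199.5]
ee_rot: [1.0, -0.026, -0.0, -0.0]
contact_force: [0.1, 0.6, 0.7]
gripper_width: 85.5
```

play_rows:
  motion: [100, 0, 0, 0, 0, 0, 0, 100, 0, 0, 0, 0, 0, 0]

```text
clock: 15.28
position: [433.5, 143.8, 199.3]
ee_rot: [1.0, -0.025, 0.0, -0.0]
contact_force: [-0.4, 0.7, 1.3]
gripper_width: 85.0
```

```bash
cat >> h.py <<'E'
def foot(w,c,z0=0):
    near=np.hypot(w[...,0]-c[0],w[...,1]-c[1])<35
    m=near&(w[...,2]>z0+52)&(w[...,2]<z0+62); P=w[m]; ce,ra=cv2.minEnclosingCircle(P[:,:2].astype(np.float32)); print('foot top',np.round(ce,1),round(ra,1),m.sum(),'z',np.median(P[:,2]).round(1))
E
python3 - <<'E'
from h import *
pose();p,d,i,w=wrist("w8");castor(w,(523.7,274.9));castor(w,(598,271.5));foot(w,(432,143))
E
```

```text
t 15.28 pos [433.5 143.8 199.3] closing yaw 87.2 zaxis [ 0.  0. -1.] F [-0.4  0.7  1.3] w 85.0 j [ 0.68  0.12 -0.44  0.   -1.01  0.84]
upper [523.8 274.5] [31.6 38. ] 83.5 1760 mean>50 [523.6 273.7  57.5]
upper [584.  271.7] [13.  31.4] 3.8 695 mean>50 [584.8 271.4  55.5]
foot top [432.2 142.8] 15.9 871 z 56.2
```

View pics/w8.png

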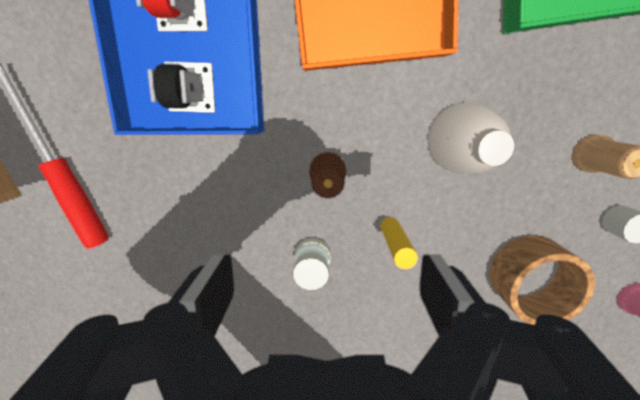

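The black castor sits at (183,85) and the red one at (175,8), both in the blue tray. The dark foot is below the jaws at (327,180), measured (432.2, 142.8).

play_rows:
  motion: [80, -0.05, -0.05, -3, 0, 0, 0, 80, -0.05, -0.05, -8, 0, 0, 0, 80, -0.05, -0.05, -13, 0, 0, 0, 80, -0.05, -0.05, -17, 0, 0, 0, 80, -0.05, -0.05, -18.2, 0, 0, 0]

```text
clock: 15.95
position: [431.3, 142.0, 14.9]
ee_rot: [1.0, -0.025, -0.002, 0.002]
contact_force: [0.6, -0.4, -0.1]
gripper_width: 68.2
```

play_rows:
  motion: [80, 0, 0, 0, 0, 0, 0, 20, 0, 0, 0, 0, 0, 0, 0, 0, 0, 0, 0, 0, 0, 0, 0, 0, 0, 0, 0, 0, 0, 0, 0, 0, 0, 0, 0]

```text
clock: 16.58
position: [433.1, 143.1, 18.9]
ee_rot: [1.0, -0.024, 0.001, -0.001]
contact_force: [-2.1, -0.7, 6.9]
gripper_width: 30.5
```

play_rows:
  motion: [0, 0, 0, 1, 0, 0, 0, 0, 0, 0, 4, 0, 0, 0, 0, 0, 0, 8, 0, 0, 0, 0, 0, 0, 12, 0, 0, 0, 0, 0, 0, 15, 0, 0, 0]

```text
clock: 17.2
position: [432.3, 142.4, 170.0]
ee_rot: [1.0, -0.025, 0.001, -0.001]
contact_force: [0.9, 0.5, -0.6]
gripper_width: 30.8
```

Run:
```python
from h import *
pose();p,d,i,w=wrist("w9")
```

```text
t 17.2 pos [432.3 142.4 170. ] closing yaw 87.2 zaxis [ 0.002  0.002 -1.   ] F [ 0.9  0.5 -0.6] w 30.8 j [ 0.68  0.15 -0.48  0.   -0.93  0.84]
```

View pics/w9.png

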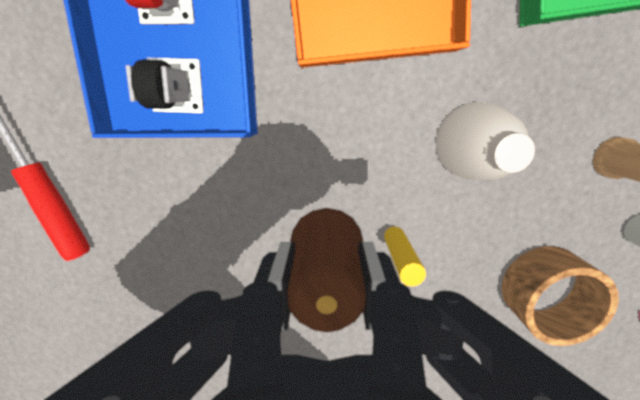

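play_rows:
  motion: [0, 3, -3, 0, 0, 0, 1, 0, 7, -6.5, 0, 0, 0, 2.5, 0, 11, -10.4, 0, 0, 0, 4, 0, 15, -14.1, 0, 0, 0, 5.5, 0, 19, -18, 0, 0, 0, 7]

```text
clock: 17.88
position: [623.1, -39.0, 167.9]
ee_rot: [0.999, 0.037, 0.0, -0.0]
contact_force: [1.1, -0.9, -0.6]
gripper_width: 30.5
```

play_rows:
  motion: [0, 3.4, -3.2, 0, 0, 0, 1, 0, 5.8, -5.4, -2, 0, 0, 1, 0, 5.8, -5.4, -6, 0, 0, 1, 0, 5.8, -5.4, -10, 0, 0, 1, 0, 5.8, -5.4, -12, 0, 0, 1]

```text
clock: 18.5
position: [678.3, -91.9, 44.8]
ee_rot: [0.999, 0.045, -0.002, -0.0]
contact_force: [1.3, -0.2, 0.8]
gripper_width: 30.8
```

play_rows:
  motion: [0, 0, 0, 0, 0, 0, 0]

```text
clock: 18.62
position: [678.6, -91.8, 45.5]
ee_rot: [0.999, 0.045, -0.002, -0.0]
contact_force: [-0.0, -0.3, -0.2]
gripper_width: 30.4
```

Run:
```python
from h import *
pose();p,d,i,w=wrist("w10")
```

```text
t 18.62 pos [678.6 -91.8  45.5] closing yaw 95.1 zaxis [-0.004 -0.    -1.   ] F [-0.  -0.3 -0.2] w 30.4 j [ 0.1   0.65 -0.04 -0.   -0.89  1.56]
```

View pics/w10.png

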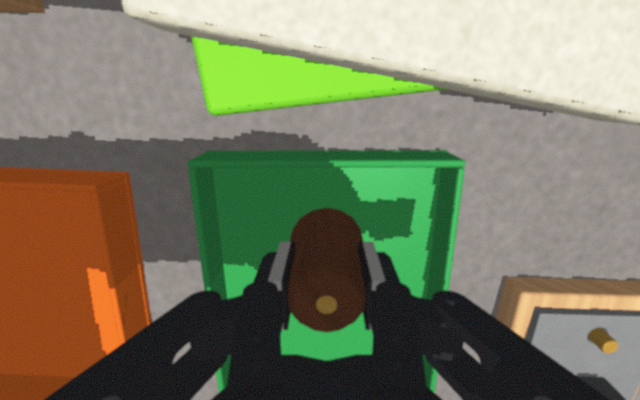

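play_rows:
  motion: [0, 0, 0, -0.9, 0, 0, 0, 0, 0, 0, -1.7, 0, 0, 0, 0, 0, 0, -2.1, 0, 0, 0, 0, 0, 0, -2.3, 0, 0, 0, 0, 0, 0, -2.4, 0, 0, 0]

```text
clock: 19.3
position: [680.2, -91.6, 23.3]
ee_rot: [0.999, 0.045, 0.0, 0.0]
contact_force: [-0.5, 0.1, -0.1]
gripper_width: 30.9
```

play_rows:
  motion: [0, 0, 0, -0.1, 0, 0, 0, 0, 0, 0, -0.2, 0, 0, 0]

```text
clock: 19.55
position: [680.3, -91.6, 23.0]
ee_rot: [0.999, 0.045, 0.0, 0.0]
contact_force: [-4.6, 1.2, 8.8]
gripper_width: 30.6
```

play_rows:
  motion: [45, 0, 0, 0, 0, 0, 0, 65, 0, 0, 0, 0, 0, 0, 65, 0, 0, 0, 0, 0, 0, 65, 0, 0, 4, 0, 0, 0, 65, 0, 0, 10, 0, 0, 0]

```text
clock: 20.18
position: [678.6, -91.6, 119.7]
ee_rot: [0.999, 0.045, -0.003, 0.0]
contact_force: [1.6, 0.7, -0.9]
gripper_width: 55.7
```

Run:
```python
from h import *
pose();p,d,i,w=wrist("w11");foot(w,(680,-91.8),4)
```

```text
t 20.18 pos [678.6 -91.6 119.7] closing yaw 95.2 zaxis [-0.006 -0.    -1.   ] F [ 1.6  0.7 -0.9] w 55.7 j [ 0.1   0.57  0.03 -0.   -1.03  1.56]
foot top [679.7 -91.5] 16.0 1577 z 60.1
```

play_rows:
  motion: [80, -1, 0, 5, 0, 0, 0, 100, -6, -1, 8, 0, 0, 0, 100, -12, -2.3, 8, 0, 0, 0, 100, -18, -3.5, 8, 0, 0, 0, 100, -24.2, -4.8, 8, 0, 0, 0]

```text
clock: 20.85
position: [437.1, -139.8, 201.3]
ee_rot: [0.999, 0.045, 0.0, 0.0]
contact_force: [-0.2, -0.1, 0.6]
gripper_width: 85.3
```

play_rows:
  motion: [100, 0, 0, 0, 0, 0, 0, 100, 0, 0, 0, 0, 0, 0, 100, 0, 0, 0, 0, 0, 0]

```text
clock: 21.22
position: [440.4, -139.2, 201.4]
ee_rot: [0.999, 0.045, 0.0, 0.0]
contact_force: [0.8, 0.3, 0.3]
gripper_width: 85.6
```

Run:
```python
from h import *
pose();p,d,i,w=wrist("w12");foot(w,(437.6,-139.9))
```

```text
t 21.23 pos [ 440.4 -139.2  201.4] closing yaw 95.2 zaxis [ 0.001 -0.    -1.   ] F [0.8 0.3 0.3] w 85.6 j [ 0.05  0.13 -0.42  0.   -1.02  1.61]
foot top [ 437.2 -140. ] 16.0 847 z 56.1
```

View pics/w11.png

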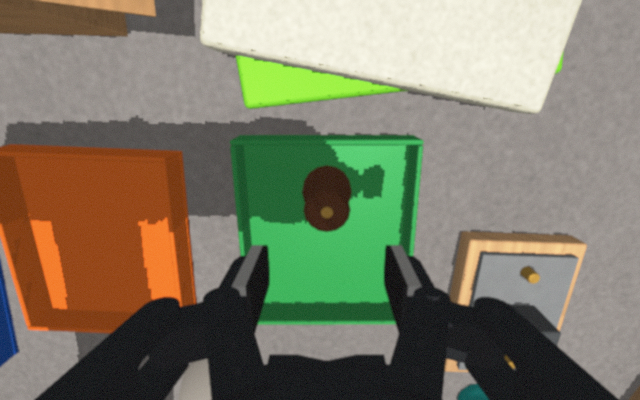

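View pics/w12.png

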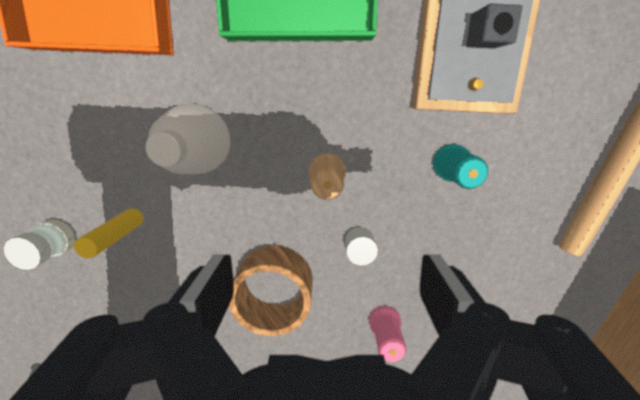

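The dark foot stands in the green tray at (327,195), with its top at z = 60, which is right for the tray floor. The beech foot is at (327,178) under the jaws.

play_rows:
  motion: [80, -0.2, -0.05, -3, 0, 0, 0, 80, -0.2, -0.05, -8, 0, 0, 0, 80, -0.2, -0.05, -13, 0, 0, 0, 80, -0.2, -0.05, -17, 0, 0, 0, 80, -0.2, -0.05, -18.4, 0, 0, 0]

```text
clock: 21.9
position: [436.2, -139.8, 14.3]
ee_rot: [0.999, 0.045, -0.003, -0.0]
contact_force: [-0.4, 0.1, 0.5]
gripper_width: 68.3
```

play_rows:
  motion: [80, 0, 0, 0, 0, 0, 0, 20, 0, 0, 0, 0, 0, 0, 0, 0, 0, 0, 0, 0, 0, 0, 0, 0, 0, 0, 0, 0, 0, 0, 0, 0, 0, 0, 0]

```text
clock: 22.52
position: [438.0, -139.9, 18.4]
ee_rot: [0.999, 0.045, 0.001, 0.0]
contact_force: [-0.4, 0.8, 7.1]
gripper_width: 30.6
```

play_rows:
  motion: [0, 0, 0, 1, 0, 0, 0, 0, 0, 0, 4, 0, 0, 0, 0, 0, 0, 8, 0, 0, 0, 0, 0, 0, 12, 0, 0, 0, 0, 0, 0, 15, 0, 0, 0]

```text
clock: 23.15
position: [436.8, -139.9, 169.5]
ee_rot: [0.999, 0.045, 0.001, -0.0]
contact_force: [-0.1, -0.1, -1.2]
gripper_width: 30.2
```

Run:
```python
from h import *
pose();p,d,i,w=wrist("w13")
```

```text
t 23.15 pos [ 436.8 -139.9  169.5] closing yaw 95.2 zaxis [ 0.002  0.    -1.   ] F [-0.1 -0.1 -1.2] w 30.2 j [ 0.05  0.16 -0.48 -0.   -0.93  1.62]
```

View pics/w13.png

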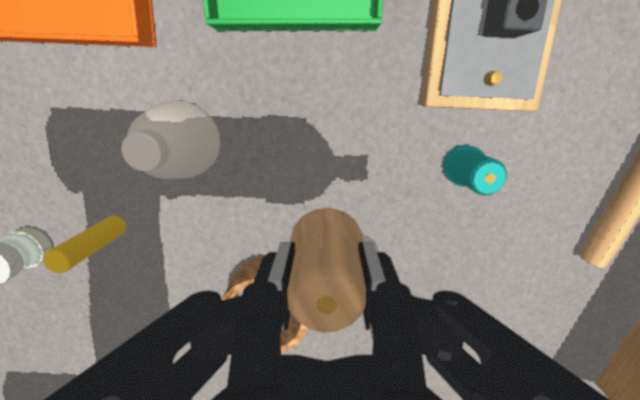

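play_rows:
  motion: [0, 3, 0.7, 0, 0, 0, 0, 0, 7.5, 1.8, 0, 0, 0, 0, 0, 12, 3, 0, 0, 0, 0, 0, 15.5, 3.8, 0, 0, 0, 0, 0, 17.1, 4.2, 0, 0, 0, 0]

```text
clock: 23.82
position: [609.1, -97.4, 166.6]
ee_rot: [0.999, 0.045, -0.001, -0.0]
contact_force: [0.3, 0.3, -0.5]
gripper_width: 30.5
```

play_rows:
  motion: [0, 0, 0, -2, 0, 0, 0, 0, 0, 0, -6, 0, 0, 0, 0, 0, 0, -10, 0, 0, 0, 0, 0, 0, -12, 0, 0, 0, 0, 0, 0, -12, 0, 0, 0]

```text
clock: 24.45
position: [606.2, -98.0, 45.4]
ee_rot: [0.999, 0.045, -0.003, -0.0]
contact_force: [-0.5, -0.6, -0.5]
gripper_width: 30.6
```

Run:
```python
from h import *
pose();p,d,i,w=wrist("w14")
```

```text
t 24.45 pos [606.2 -98.   45.4] closing yaw 95.1 zaxis [-0.005 -0.    -1.   ] F [-0.5 -0.6 -0.5] w 30.6 j [ 0.1   0.55 -0.23 -0.   -0.79  1.56]
```

View pics/w14.png

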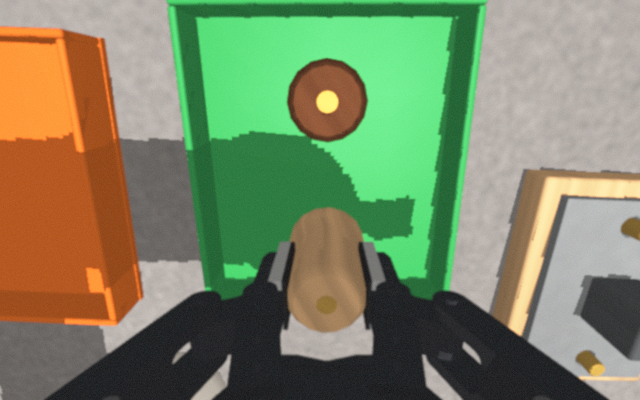

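play_rows:
  motion: [0, 0, 0, -0.9, 0, 0, 0, 0, 0, 0, -1.7, 0, 0, 0, 0, 0, 0, -2.1, 0, 0, 0, 0, 0, 0, -2.3, 0, 0, 0, 0, 0, 0, -2.4, 0, 0, 0]

```text
clock: 25.12
position: [608.0, -97.9, 23.3]
ee_rot: [0.999, 0.045, 0.0, 0.0]
contact_force: [0.4, -0.6, -0.7]
gripper_width: 30.5
```

play_rows:
  motion: [0, 0, 0, -0.1, 0, 0, 0, 0, 0, 0, -0.2, 0, 0, 0]

```text
clock: 25.38
position: [608.1, -97.9, 22.4]
ee_rot: [0.999, 0.045, 0.0, 0.0]
contact_force: [-2.9, 0.8, 7.9]
gripper_width: 30.7
```

play_rows:
  motion: [45, 0, 0, 0, 0, 0, 0, 65, 0, 0, 0, 0, 0, 0, 65, 0, 0, 0, 0, 0, 0, 65, 0, 0, 4, 0, 0, 0, 65, 0, 0, 10, 0, 0, 0]

```text
clock: 26.0
position: [606.5, -98.0, 120.2]
ee_rot: [0.999, 0.045, -0.003, 0.0]
contact_force: [2.3, -0.7, 0.9]
gripper_width: 55.4
```

Run:
```python
from h import *
pose();p,d,i,w=wrist("w15");foot(w,(680,-91.8),4);foot(w,(607,-98),4)
```

```text
t 26.0 pos [606.5 -98.  120.2] closing yaw 95.2 zaxis [-0.006 -0.    -1.   ] F [ 2.3 -0.7  0.9] w 55.4 j [ 0.1   0.47 -0.16 -0.   -0.95  1.56]
foot top [679.6 -91.5] 15.9 2147 z 60.1
foot top [607.7 -97.9] 16.0 1574 z 60.1
```

play_rows:
  motion: [80, 0, 0, 6, 0, 0, 0, 100, -0.4, -4, 10, 0, 0, -1, 100, -1.2, -9, 10, 0, 0, -2, 100, -2, -14, 10, 0, 0, -2.6, 100, -2.4, -16.6, 10, 0, 0, -2.6]

```text
clock: 26.68
position: [583.2, -266.1, 221.1]
ee_rot: [1.0, 0.021, 0.0, 0.0]
contact_force: [0.2, 0.0, 0.2]
gripper_width: 85.2
```

play_rows:
  motion: [100, 0, 0, 0, 0, 0, 0, 100, 0, 0, 0, 0, 0, 0, 100, 0, 0, 0, 0, 0, 0]

```text
clock: 27.05
position: [584.2, -262.9, 221.3]
ee_rot: [1.0, 0.023, 0.0, -0.0]
contact_force: [0.2, 0.3, -0.6]
gripper_width: 85.3
```

```bash
cat >> h.py <<'E'
def plate(w,c,z0=20):
    near=(abs(w[...,0]-c[0])<85)&(abs(w[...,1]-c[1])<60)
    for nm,a,b,ra in (('socket',37,46,30),('plate',3.5,9,75),('fix',-3,3,85)):
        m=near&(w[...,2]>z0+a)&(w[...,2]<z0+b)&(np.hypot(w[...,0]-c[0],w[...,1]-c[1])<ra)
        if m.sum()<10: continue
        mm=cv2.morphologyEx(m.astype(np.uint8),cv2.MORPH_OPEN,np.ones((3,3)))>0
        r=cv2.minAreaRect(w[mm][:,:2].astype(np.float32)); print(nm,np.round(r[0],1),np.round(r[1],1),round(r[2],1),mm.sum(),'z',np.median(w[mm][:,2]).round(1))
E
python3 - <<'E'
from h import *
pose();p,d,i,w=wrist("w16");plate(w,(583.3,-264.3));np.savez("w16.npz",p=p,w=w)
E
```

```text
t 27.05 pos [ 584.2 -262.9  221.3] closing yaw 92.6 zaxis [-0.  0. -1.] F [ 0.2  0.3 -0.6] w 85.3 j [-0.17  0.42  0.03 -0.   -1.19  1.79]
socket [ 583.8 -266.2] [27.3 27.5] 3.3 799 z 61.3
plate [ 583.1 -266.6] [120.2  80.1] 2.9 7053 z 26.4
fix [ 583.9 -266.5] [139.1 100.2] 2.8 3191 z 20.3
```

View pics/w15.png

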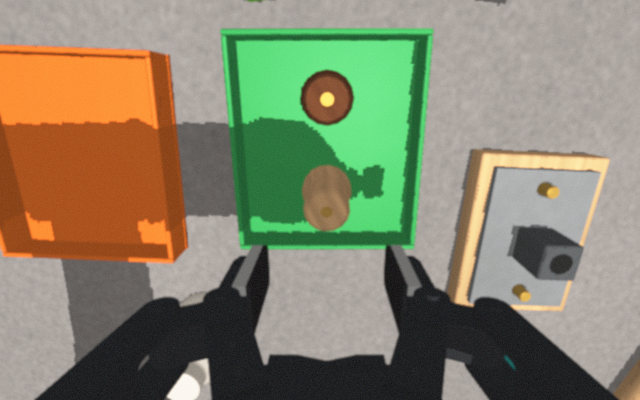

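View pics/w16.png

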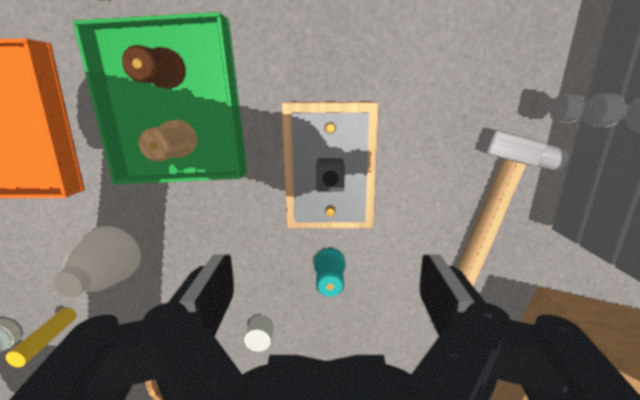

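Both feet stand in the green tray with their tops at z = 60.1. The seat plate's socket is at (331,175). The wrist view gives its centre as (583.5, -266.4) and yaw 2.9°. I go down part way and check the alignment again.

play_rows:
  motion: [85, -0.05, -0.2, -3, 0, 0, 0.3, 85, -0.05, -0.3, -8, 0, 0, 0.3, 85, -0.05, -0.3, -12, 0, 0, 0.3, 85, -0.05, -0.3, -14, 0, 0, 0.3, 85, -0.05, -0.3, -14, 0, 0, 0.3]

```text
clock: 27.72
position: [582.6, -265.9, 79.5]
ee_rot: [1.0, 0.025, -0.002, -0.0]
contact_force: [0.1, 0.2, 0.8]
gripper_width: 72.7
```

play_rows:
  motion: [85, 0, 0, 0, 0, 0, 0, 85, 0, 0, 0, 0, 0, 0, 85, 0, 0, 0, 0, 0, 0]

```text
clock: 28.1
position: [584.0, -267.0, 82.5]
ee_rot: [1.0, 0.025, 0.001, 0.0]
contact_force: [-0.7, -0.2, 0.1]
gripper_width: 72.3
```

Run:
```python
from h import *
pose();p,d,i,w=wrist("w17");plate(w,(583.3,-266.3))
```

```text
t 28.1 pos [ 584.  -267.    82.5] closing yaw 92.9 zaxis [ 0.002 -0.    -1.   ] F [-0.7 -0.2  0.1] w 72.3 j [-0.18  0.54 -0.13  0.   -0.89  1.8 ]
socket [ 583.6 -266.4] [29.  28.1] 2.5 2338 z 61.3
plate [ 583.5 -266.5] [120.1  80.4] 2.9 17212 z 26.4
fix [ 583.4 -266.5] [139.5 100.4] 2.9 7673 z 20.3
```

View pics/w17.png

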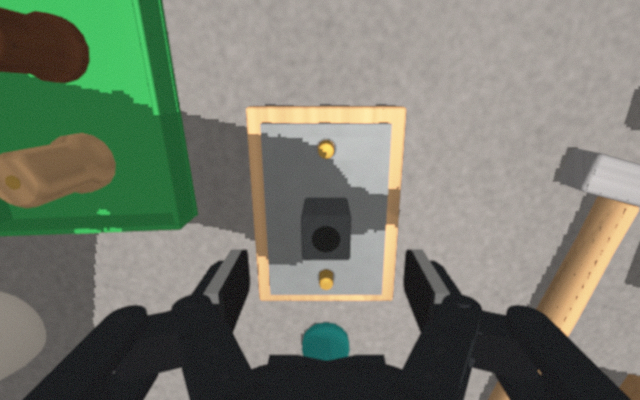

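play_rows:
  motion: [75, -0.04, 0.05, -1.5, 0, 0, 0, 75, -0.04, 0.05, -3, 0, 0, 0, 75, -0.04, 0.05, -4.3, 0, 0, 0, 75, -0.04, 0.05, -5, 0, 0, 0, 75, -0.04, 0.05, -5, 0, 0, 0]

```text
clock: 28.78
position: [582.7, -266.4, 30.3]
ee_rot: [1.0, 0.025, -0.001, -0.0]
contact_force: [-0.3, -0.4, 0.2]
gripper_width: 64.3
```

play_rows:
  motion: [75, 0, 0, 0, 0, 0, 0, 50, 0, 0, 0, 0, 0, 0, 40, 0, 0, 0, 0, 0, 0]

```text
clock: 29.15
position: [583.3, -266.5, 31.8]
ee_rot: [1.0, 0.025, 0.0, 0.0]
contact_force: [-1.3, 0.8, -0.3]
gripper_width: 34.3
```

play_rows:
  motion: [36, 0, 0, 0, 0, 0, 0, 10, 0, 0, 0, 0, 0, 0, 0, 0, 0, 0, 0, 0, 0, 0, 0, 0, 0, 0, 0, 0, 0, 0, 0, 0, 0, 0, 0]

```text
clock: 29.78
position: [583.3, -266.5, 31.8]
ee_rot: [1.0, 0.025, 0.0, 0.0]
contact_force: [-0.7, -0.6, 5.0]
gripper_width: 27.1
```

Grip is on the socket (27 mm) with little side force. I lift slowly, straight up.

play_rows:
  motion: [0, 0, 0, 0.2, 0, 0, 0, 0, 0, 0, 0.4, 0, 0, 0, 0, 0, 0, 0.6, 0, 0, 0, 0, 0, 0, 0.8, 0, 0, 0, 0, 0, 0, 1.0, 0, 0, 0]

```text
clock: 30.4
position: [582.8, -266.3, 41.2]
ee_rot: [1.0, 0.025, -0.0, -0.0]
contact_force: [1.0, 0.4, -4.6]
gripper_width: 27.1
```

play_rows:
  motion: [0, 0, 0, 0.3, 0, 0, 0, 0, 0, 0, 0.6, 0, 0, 0, 0, 0, 0, 0.9, 0, 0, 0, 0, 0, 0, 1.2, 0, 0, 0, 0, 0, 0, 1.5, 0, 0, 0]

```text
clock: 31.02
position: [582.9, -266.4, 56.5]
ee_rot: [1.0, 0.025, -0.0, -0.0]
contact_force: [0.6, 0.5, -4.5]
gripper_width: 26.9
```

Run:
```python
from h import *
pose();p,d,i,w=wrist("w18");plate(w,(583.3,-266.3),45)
p,d=arm.get_image("scene");cv2.imwrite("pics/s18.png",cv2.resize(p[130:270,80:280],None,fx=4,fy=4)[:,:,::-1])
```

```text
t 31.02 pos [ 582.9 -266.4   56.5] closing yaw 92.9 zaxis [-0.  0. -1.] F [ 0.6  0.5 -4.5] w 26.9 j [-0.18  0.57 -0.16 -0.   -0.84  1.8 ]
socket [ 583.7 -266. ] [29.4 54.1] 1.1 4870 z 86.1
plate [ 583.  -266.1] [120.9  80.7] 2.9 20785 z 51.1
fix [0. 0.] [0. 0.] 0.0 0 z nan
  return _methods._mean(a, axis=axis, dtype=dtype,
  ret = ret.dtype.type(ret / rcount)
```

View pics/w18.png

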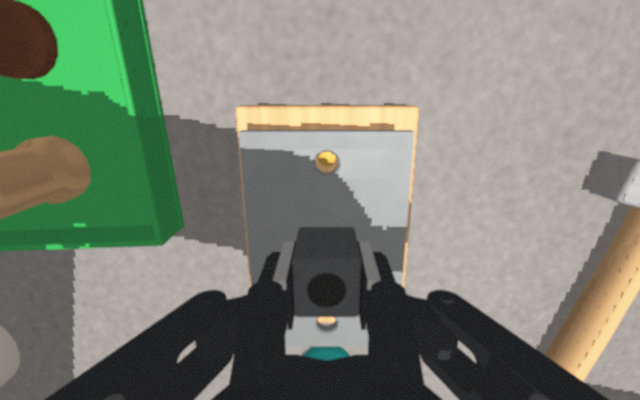

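View pics/s18.png

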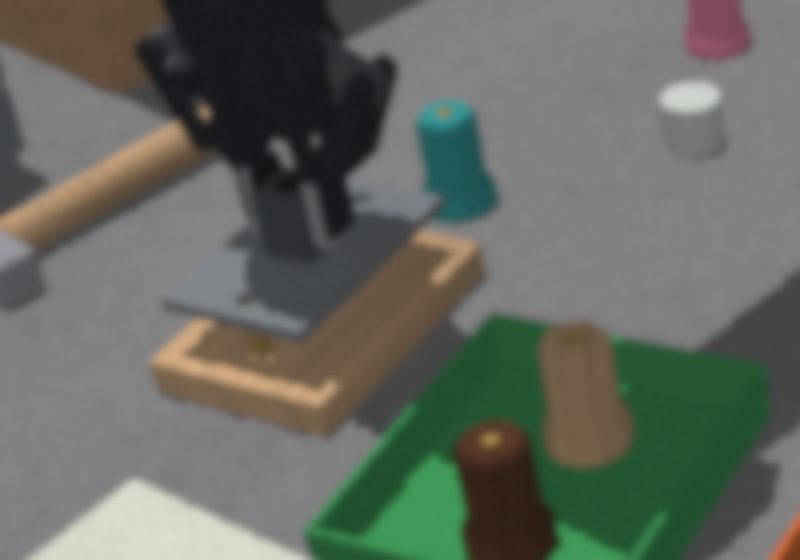

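The plate is off both dowels and level at z = 51.1, with the dowels visible below it at (327,160) and (327,322). Now it goes to the orange tray.

play_rows:
  motion: [0, 0, 0, 2, 0, 0, 0, 0, 0, 0, 5, 0, 0, 0, 0, 0, 0, 8.5, 0, 0, 0, 0, 0, 0, 11, 0, 0, 0, 0, 0, 0.5, 12, 0, 0, 0]

```text
clock: 31.75
position: [583.6, -261.6, 178.0]
ee_rot: [1.0, 0.025, 0.001, 0.0]
contact_force: [-0.3, 0.7, -4.7]
gripper_width: 27.1
```

play_rows:
  motion: [0, 0.3, 3, 0, 0, 0, 0, 0, 0.8, 7.5, 0, 0, 0, 0, 0, 1.3, 12.5, 0, 0, 0, 0, 0, 1.7, 17.5, 0, 0, 0, 0, 0, 2.2, 22.5, 0, 0, 0, 0]

```text
clock: 32.38
position: [604.2, -34.6, 175.1]
ee_rot: [1.0, 0.025, -0.001, -0.0]
contact_force: [1.4, 0.3, -3.7]
gripper_width: 27.3
```

play_rows:
  motion: [0, 0.5, 5, 0, 0, 0, 0, 0, 0.9, 9, 0, 0, 0, 0, 0, 1.2, 12, 0, 0, 0, 0, 0, 1.3, 13.2, 0, 0, 0, 0, 0, 1.3, 13.2, 0, 0, 0, 0]

```text
clock: 33.0
position: [617.5, 96.0, 175.4]
ee_rot: [1.0, 0.025, -0.001, 0.0]
contact_force: [0.8, 0.6, -2.9]
gripper_width: 27.4
```

play_rows:
  motion: [0, 0, 0, -1, 0, 0, 0, 0, 0, 0, -4, 0, 0, 0, 0, 0, 0, -7.5, 0, 0, 0, 0, 0, 0, -10, 0, 0, 0, 0, 0, 0, -10, 0, 0, 0]

```text
clock: 33.62
position: [616.0, 93.6, 73.4]
ee_rot: [1.0, 0.024, -0.003, 0.001]
contact_force: [-0.2, -0.7, -3.0]
gripper_width: 27.2
```

Run:
```python
from h import *
pose();p,d,i,w=wrist("w19");plate(w,(617.2,95.3),63)
p,d=arm.get_image("scene");cv2.imwrite("pics/s19.png",cv2.resize(p[180:330,240:440],None,fx=4,fy=4)[:,:,::-1])
```

```text
t 33.62 pos [616.   93.6  73.4] closing yaw 92.7 zaxis [-0.006 -0.002 -1.   ] F [-0.2 -0.7 -3. ] w 27.2 j [ 0.41  0.53 -0.18 -0.   -0.86  1.21]
socket [616.7  93.7] [29.1 54.4] 3.3 4770 z 103.0
plate [616.1  93.8] [120.6  80.6] 2.8 19924 z 67.8
fix [567.6  92.1] [10.   3.3] 82.9 53 z 64.5
```

View pics/w19.png

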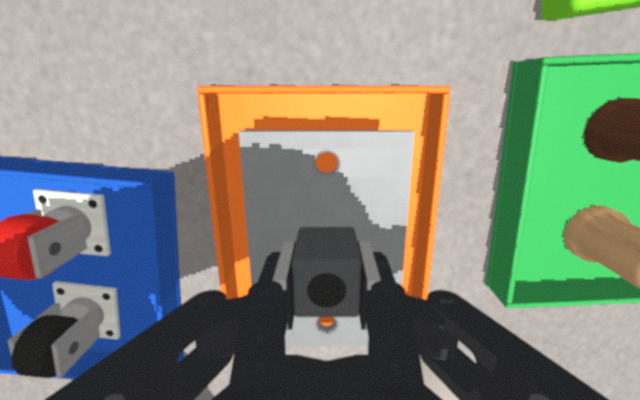

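View pics/s19.png

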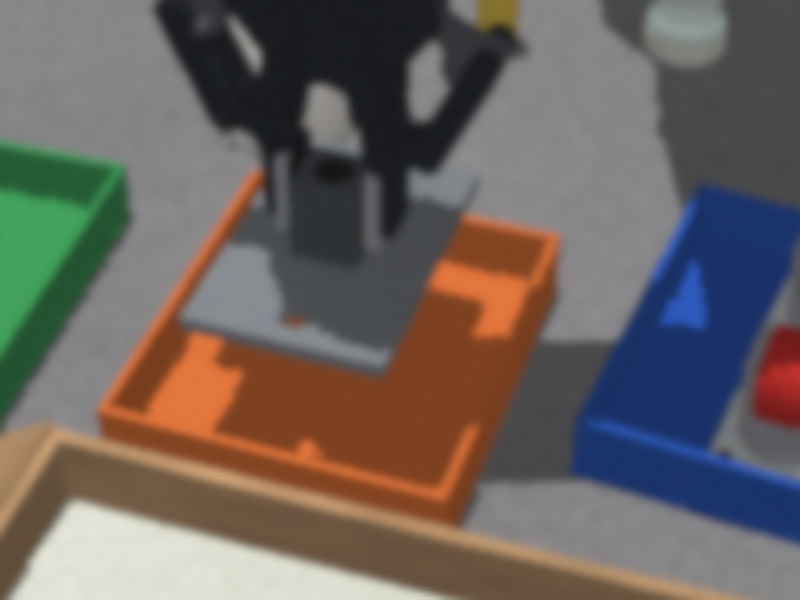

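play_rows:
  motion: [0, 0, 0, -1.5, 0, 0, 0, 0, 0, 0, -3, 0, 0, 0, 0, 0, 0, -4.5, 0, 0, 0, 0, 0, 0, -5.5, 0, 0, 0, 0, 0, 0, -5.7, 0, 0, 0]

```text
clock: 34.35
position: [617.5, 95.4, 18.1]
ee_rot: [1.0, 0.025, -0.001, 0.0]
contact_force: [0.6, -0.8, -4.3]
gripper_width: 27.1
```

play_rows:
  motion: [0, 0, 0, 0, 0, 0, 0, 0, 0, 0, -0.1, 0, 0, 0, 0, 0, 0, -0.2, 0, 0, 0]

```text
clock: 34.72
position: [618.4, 95.7, 17.8]
ee_rot: [1.0, 0.025, 0.001, -0.0]
contact_force: [-0.2, -0.3, -2.7]
gripper_width: 27.1
```

play_rows:
  motion: [0, 0, 0, -0.1, 0, 0, 0, 0, 0, 0, -0.1, 0, 0, 0]

```text
clock: 34.98
position: [618.0, 95.5, 16.3]
ee_rot: [1.0, 0.025, -0.0, -0.0]
contact_force: [0.2, 0.7, -4.5]
gripper_width: 27.1
```

play_rows:
  motion: [0, 0, 0, -0.1, 0, 0, 0, 0, 0, 0, -0.1, 0, 0, 0]

```text
clock: 35.22
position: [618.2, 95.6, 15.8]
ee_rot: [1.0, 0.025, 0.0, 0.0]
contact_force: [-1.1, -0.5, -0.5]
gripper_width: 27.6
```

play_rows:
  motion: [0, 0, 0, -0.05, 0, 0, 0, 0, 0, 0, -0.05, 0, 0, 0]

```text
clock: 35.48
position: [618.2, 95.6, 15.7]
ee_rot: [1.0, 0.025, 0.0, 0.0]
contact_force: [-1.6, 0.1, 4.5]
gripper_width: 27.0
```

Contact: the plate is on the tray floor. Release and rise.

play_rows:
  motion: [40, 0, 0, 0, 0, 0, 0, 60, 0, 0, 0, 0, 0, 0, 60, 0, 0, 0, 0, 0, 0, 60, 0, 0, 4, 0, 0, 0, 60, 0, 0, 10, 0, 0, 0]

```text
clock: 36.1
position: [616.8, 95.1, 113.6]
ee_rot: [1.0, 0.025, -0.003, 0.001]
contact_force: [1.4, 0.9, 1.1]
gripper_width: 51.2
```

play_rows:
  motion: [60, 0, 0, 5, 0, 0, 0, 60, -6, 0, 10, 0, 0, 0, 60, -12, 0, 13, 0, 0, 0, 60, -16, 0, 13, 0, 0, 0, 60, -16, 0, 13, 0, 0, 0]

```text
clock: 36.72
position: [455.2, 95.1, 246.5]
ee_rot: [1.0, 0.026, 0.001, -0.001]
contact_force: [1.2, 0.2, -0.2]
gripper_width: 51.2
```

Run:
```python
from h import *
pose();p,d,i,w=wrist("w20")
plate(w,(617.2,95.3),4)
foot(w,(680,-91.8),4);foot(w,(607,-98),4);castor(w,(598.8,271.5));castor(w,(523.7,274.5))
p,d=arm.get_image("scene");cv2.imwrite("pics/s20.png",p[:,:,::-1])
p,d=arm.get_image("top");w=cloud(arm.camera_info("top"),d);cv2.imwrite("pics/t20.png",p[:,:,::-1]);
plate(w,(617.2,95.3),4)
near=np.hypot(w[...,0]-461,w[...,1]-1)<50
m=near&(w[...,2]>48);print('lamp',m.sum(),m.sum() and cv2.minEnclosingCircle(w[m][:,:2].astype(np.float32)))
```

```text
t 36.73 pos [455.2  95.1 246.5] closing yaw 93.0 zaxis [ 0.002  0.002 -1.   ] F [ 1.2  0.2 -0.2] w 51.2 j [ 0.56  0.1  -0.34 -0.   -1.13  1.07]
socket [611.5  95.3] [13.5 27.6] 3.1 474 z 45.1
plate [593.1  94.5] [67.6 80.6] 3.0 4489 z 10.2
fix [585.1  94.4] [ 86.8 122.2] 2.8 4078 z 4.3
foot top [0. 0.] 0.0 0 z nan
foot top [607.7 -96.7] 16.6 1011 z 59.8
upper [593.  271.2] [30.7 33.8] 5.0 1419 mean>50 [594.3 270.   57.8]
upper [523.9 274.6] [31.5 37.9] 87.0 1295 mean>50 [523.9 273.4  57.5]
socket [618.6  95.9] [27.9 27.6] 6.6 181 z 44.7
plate [619.   90.4] [118.4  68.9] 2.9 780 z 9.8
fix [622.3  88.9] [143.9 106.1] 0.7 621 z 3.8
lamp 943 ((460.1138610839844, 13.17885971069336), 38.054622650146484)
  return _methods._mean(a, axis=axis, dtype=dtype,
  ret = ret.dtype.type(ret / rcount)
```

View pics/w20.png

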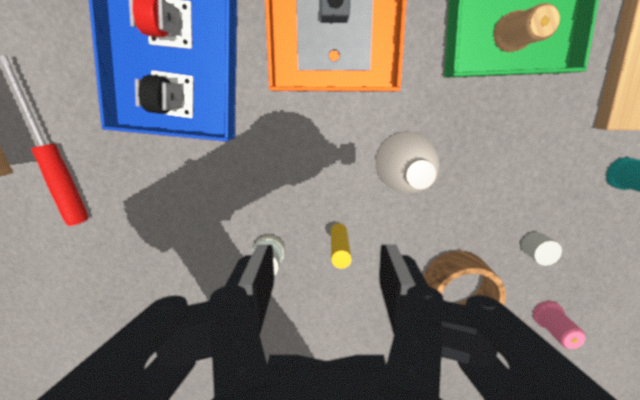

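View pics/s20.png

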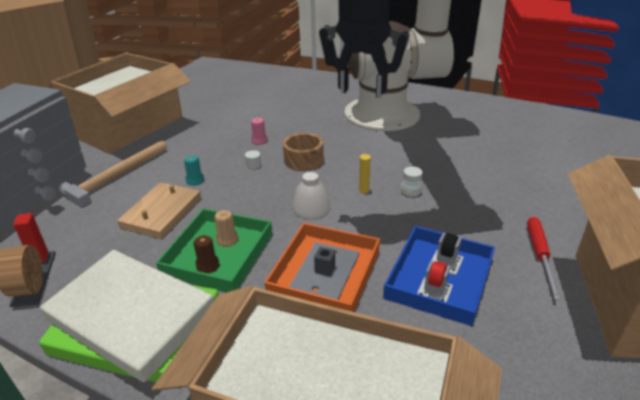

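View pics/t20.png

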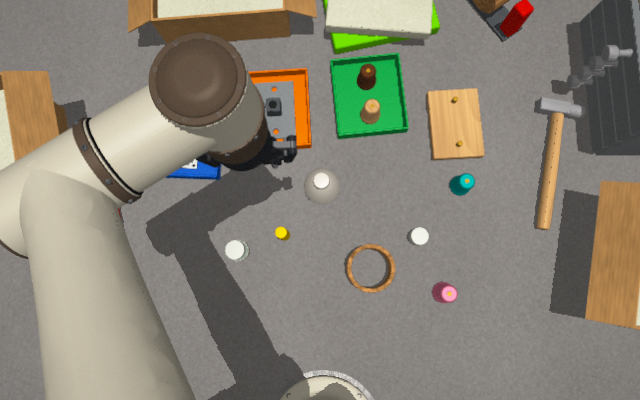

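The scene view shows both feet standing in green at (206,253) and (226,228). The plate is flat in orange at (325,272), and both castors are in blue at (437,280) and (450,250). In the top view the lampshade is still at (321,183). I hand the job in.

```bash
python3 -c "
from bench import arm
print(arm.job_done(), arm.read_state()['clock'])"
```

```text
the job is handed in; nothing more can be done
the job is handed in; nothing more can be done
```

The job is done and handed in at about 37 s on the robot clock, well under the 128 s limit. I did the castors first, then the feet, then the plate, and each part was lowered until it touched the tray floor before I let go.

| Part | Where it is now | Last check |
|---|---|---|
| Red and black castors | Blue tray, wheels up, side by side | In the tray in the final wrist and scene pictures |
| Dark and pale feet | Green tray, upright | Tops at 60 mm, which is right for standing on the floor |
| Seat plate | Orange tray, flat | Top at 10 mm, resting on the floor; yaw 3.0° against 2.7° for the tray |
| Lampshade | Not touched | Same pixel as at the start, (321,183) in the top view |

- **Plate lift:** it came off level and straight up, with no noticeable side force at the wrist.
- **Checks that failed or disagreed:**
  - The final numerical fits for the lampshade and the plate in the top camera were spoiled by the arm in view. Those two rest on the pictures and the wrist camera.
  - The dark foot's final height reading came up empty because it was out of the wrist view. It read 60.1 mm just after the pale foot was placed, and it stands in the final pictures.
  - The top and wrist cameras differed by about 2 mm in y on the right-hand side. I used the wrist value for the black castor and the plate there.

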